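# Index the sample carousel and read the jar's lid tag

## Robot

A 6-joint arm with a two-finger parallel gripper is mounted at the origin on the work surface. World frame = base frame: x ahead of the robot, y to its left, z up, the work surface at z = 0. Lengths are in mm, angles in degrees, forces in N, time in s.
With the tool pointing down it reaches from about 325 to 925 mm from the base axis. Payload 3.1 kg.
Tool frame: the origin (TCP) lies at the very end of the fingers, on their centre line; the grasp point (between the pads) lies grasp_offset behind it (grasp_offset is the distance from the TCP to the grasp point, in mm); z points along the fingers, y is the line along which they close (so a half turn about z gives the same grasp; the last joint's range is limited). The gripper opens to 85 mm and grips with 20 to 120 N. Pads are 22 mm wide; open, the fingers measure 114 mm over their backs; the gripper's body (76 mm by 85 mm) begins 54 mm behind the grasp point. The pads swing forward as they close: fully open they stand 13 mm farther back than shut.
Start: joints at [65.535, 12.427, 92.441, -0, 75.132, -6.429], TCP at [193.498, 594.305, 231.3] pointing down, gripper open.
Joint ranges: [-157.48, 157.48], [-44.54, 120.13], [17.64, 146.25], [-64.5, 244.5], [7.68, 150.69], [-147.95, 147.95]. Speed limits (degrees/s): [159.86, 159.86, 180, 180, 180, 180].

## Interface

Orientations are given as [roll, pitch, yaw] about the fixed x, y, z axes, in that order (R = Rz(yaw) Ry(pitch) Rx(roll)).
In Python, from station import * gives the robot as it stands. Calls block until the motion is done:
- goto(position, orientation): joint-space move of the TCP to a pose.
- move_l(position, attitude=None, speed=150): straight line of the TCP; attitude=None keeps the orientation; speed is the mean speed in mm/s.
- move_j(angles): joint-space move.
- grip(opening, squeeze=None): finger opening in mm; squeeze is the grip in N (None keeps the last); returns when the fingers have stopped.
- wait(seconds).
- solve_ik(position, orientation): joint angles nearest the present ones, or None.
- get_obs(): the state.
- get_image(name): name is "side" or "top" or "wrist"; returns the picture (480x640x3 uint8, red, green, blue); there is no depth.
- get_calibration(name): a dict with "fx", "fy", "cx", "cy" (pixels), "R" (3x3) and "t" (3): a world point X has camera coordinates R X + t; the wrist camera has in their place "mount" (4x4, takes a point from camera to tool coordinates, whose origin is the TCP and whose axes are the flange's). Camera axes: x right, y down, z forward; pixel columns grow to the right and rows downward; lengths in mm; the calibration is good to about 2 mm. A picture is of the moment at which its call begins: read the wrist's pose just before it. get_calibration takes no time and is no camera call.
A pose or a line that the arm cannot do raises Unreachable and nothing moves.
- sign_off(): hands the job in; it is judged then, once.
Trained networks look in the newest picture that a camera, given by its name, has taken for a name from the list of things; names that differ only in an ending like _2 or _b are one class to them, and where a whole thing is asked for, a point or a joint stands for the part that bears it (a point fixed in the world has none). Each returns a list of dicts, best first, with "score" (0 to 1); they miss things now and then, are a little off and sometimes report something else, mostly with a low value. They report only what shows in the picture. A call takes as long as a camera call.
- spot_in(name, camera): "extent" ([centre column, centre row, width, height] in pixels, round what is visible of it).
- regions_of(name, camera): "region" (480x640 bool, what is visible of it) and "extent" ([centre column, centre row, width, height] in pixels, round what is visible of it).
The state is a dict: "t": time; "joint_pos": joint angles; "qvel": joint speeds; "effort": joint torques, N m; "tcp_pos": TCP position; "ee_rot": TCP orientation; "wrist_force": force on the tool from outside, world axes, zero at the start; "moment": the same for the moment, N m; "grip_width": finger opening in mm; "grip_force": force on a finger pad.
Only numpy, scipy, OpenCV 4.12 (cv2) and the standard library are available. Lean on these libraries where they do the work, as an engineer would, in place of code of your own. Each camera call takes 0.05 s, during which the arm holds its last target. There are 200 camera calls.

## Task

On the sample carousel, lift the black sprung plunger knob, turn the head until the squat jar with the wide flat lid stands at the reading bay (the two posts), and let the plunger drop fully home in its hole. Then take the tag reader from its rest, hold the underside of its round head level and steady about 4 cm above the middle of that jar's lid for two seconds without touching the jar, and lay the reader back on its rest as it was. Keep the other vessels standing and leave the things on the table where they are.

Things in the scene. Friction and masses are not known exactly. Their poses are not given: they have to be found in the camera images.
- turret_axis (a point): Carousel's turning head: grey disc 208 mm across, top 45 mm above the table, a hub 40 mm wide rising 20 mm in its middle, five pockets. This point is on the vertical turning axis at the height of the head's top; its axes are the fixed base's: -y points to the reading bay. All else of the carousel lies at fixed distances from it.
- base: Carousel's fixed base: grey disc 300 mm across, 12 mm thick, on the table; on it a steel index ring (radius 100 to 124 mm, top 30 mm above the table) with six holes 60 deg apart, one of them straight across from the bay. Origin: centre of its underside, on the turning axis; -y points to the reading bay.
- turret (a joint): Turn of the head, rad, anticlockwise from above positive, 0 at the start. Holes every 1.047 (60 deg). End stops at -2.3 and 2.3: turn the way that stays inside (never more than 120 deg brings the jar to the bay). Turns easily (0.03 N m) with the plunger out, stays where left, locked (0.013 rad of play) while the plunger is home.
- plunger (a joint): Lift of the sprung index plunger, m: 0 = fully home in a hole, 0.026 = top stop. The head carries it 112 mm from the axis. Its 11 mm round-ended pin clears the ring above 0.016; 4.5 N starts it lifting, 8 N at the top. Let go over a hole (within about 2 mm) the spring drives it home; elsewhere it rests on the ring at about 0.015.
- knob_grip (a point): Black round knob on the plunger, 32 mm across, 44 mm tall, spins freely. Point on its axis 20 mm below its top, 148 mm above the table when home, 112 mm from the turning axis, across from the bay at the start. A 28 mm wide guide bush ends 28 mm below it. Grip from above, lift, carry round in an arc. Nearest vessel is centred 96 mm away.
- bay (a point): Reading bay, 70 mm from the turning axis, marked by two 12 mm aluminium posts (tops 72 mm above the table, 56 mm apart, 140 mm from the axis) on the base just outside it. The point is on the head's top, where the middle of a vessel stands when at the bay. The pocket there is empty at the start.
- jar: The jar to be read: squat clear jar, flat white lid as wide as its body, 54 mm across, 85 mm tall with lid, small grey square tag in the middle of the lid. Origin: centre of its underside, z up. Stands loose in a pocket (low wire fence, 2 mm of play) 70 mm from the axis, at the start 60 or 120 deg to either side of the bay.
- jar_lid (a point): Centre of the top of the jar's lid, 85 mm above its underside (130 mm above the table).
- tall_bottle: Another vessel in a pocket: tall slim amber bottle, 48 mm across, 138 mm tall (top 183 mm above the table), narrow white cap. Origin: centre of its underside. Must stay standing in its pocket.
- flask: Another vessel in a pocket: conical clear flask, 55 mm across the foot, 113 mm tall, narrow neck with white stopper 28 mm across. Origin: centre of its underside. Must stay standing.
- round_bottle: Another vessel in a pocket: stout amber bottle, 53 mm across, 100 mm tall, white cap 28 mm across. Origin: centre of its underside. Must stay standing.
- reader: Handheld tag reader, white paddle 160 mm long, 24 mm thick, 0.2 kg: handle 26 mm wide, round head 60 mm across. Origin: on the underside, mid-width of the handle, near the centre of mass, 65 mm from the tail's end and from the head's centre: grip across the handle (along y) here, 12 mm up. x points to the head, z up. Lies flat on its rest at the start.
- reader_face (a point): Centre of the reader head's underside (the reading face), 65 mm along x from the reader's origin.
- rest_seat (a point): Grey fixed rest: round pedestal under the reader's head, block with two side lips (7 mm high, 34 mm apart) under its tail, both 40 mm high, on an 8 mm plate. From 39 mm behind to 32 mm ahead of this point the handle hangs free for the fingers. The point is where the reader's origin lies when on its rest; axes as the reader's there.
- rest_head (a point): Centre of the top of the rest's round pedestal, 65 mm ahead (x) of the seat: the reader's face lies here.
- reagent: Bystander: amber bottle with black cap, 48 mm across, 110 mm tall, loose on the table. Origin: centre of its underside.
- specimen: Bystander: jar with green lid, 52 mm across, 90 mm tall, loose on the table. Origin: centre of its underside.
- mug: Bystander: white mug, 76 mm across, 90 mm tall, handle on its +y side. Origin: centre of its underside.
- canister: Bystander: white plastic jar, 90 mm across, 170 mm tall. Origin: centre of its underside.

How it is judged (in metres and radians):
On the way, in this order (a step that is already met when the one before it is completed fails the run):
1. the plunger is lifted out of its hole by the gripper (value of joint plunger above 0.013 m and contact force between the fingers and plunger above 0.5 N), for 0.1 s.
2. the jar is at the reading bay, the plunger is fully home and let go, the head at rest (horizontal distance between jar and bay below 0.015 m and value of joint plunger below 0.003 m and velocity of joint turret between -0.05 and 0.05 rad/s and contact force between the fingers and plunger below 0.3 N), for 0.3 s.
3. the reader's face is held level and steady over the middle of the jar's lid (within 18 mm sideways, 15 to 75 mm above it) for 1 s (horizontal distance between reader_face and jar_lid below 0.018 m and z of reader_face in the frame of jar_lid between 0.015 and 0.075 m and angle between reader's own z axis and vertical below 0.2 rad and linear speed of reader below 0.03 m/s and angular speed of reader below 0.2 rad/s and horizontal distance between jar and bay below 0.015 m and value of joint plunger below 0.003 m), for 1 s.
At the end, for the whole second after the job is handed in: The jar stands upright within 15 mm of the bay's point with the plunger fully home (within 3 mm) and the head at rest; the reader lies flat on its rest (origin within 20 mm of the seat, face within 25 mm of the pedestal's centre), at rest and let go (horizontal distance between jar and bay below 0.015 m and value of joint plunger below 0.003 m and velocity of joint turret between -0.05 and 0.05 rad/s and angle between jar's own z axis and vertical below 0.15 rad and distance between reader and rest_seat below 0.02 m and distance between reader_face and rest_head below 0.025 m and angle between reader's own z axis and vertical below 0.1 rad and linear speed of reader below 0.02 m/s and contact force between the fingers and reader below 0.1 N); the robot touches nothing.
It fails at once if a vessel on the carousel is tipped by more than 20 deg (angle between any of jar, tall_bottle, flask, round_bottle's own z axis and vertical above 0.35 rad).
It fails at once if a vessel leaves the carousel's head (height (world z) of any of jar, tall_bottle, flask, round_bottle below 0.03 m or height (world z) of any of jar, tall_bottle, flask, round_bottle above 0.065 m).
It fails at once if a bystander on the table is moved by more than 25 mm (distance of any of reagent, specimen, mug, canister from where it was at the start of the episode above 0.025 m).
It fails at once if the reader touches the jar (contact force between reader and jar above 0.3 N).
It also fails if it takes over 66 s, if anything falls off the work surface, if the arm or the gripper's body presses on something with over 40 N, if the wrist force passes 120 N, or if a joint passes its speed limit or range.

## Working session

There is one attempt and no reset: what is moved stays moved. The work goes in short steps, each a Python script; the robot and the scene stay as the last script left them, time stands still between calls to the robot, and variables do not carry over. Pictures are saved under pics/ and viewed, at most 10 in all, crops included, and the job is handed in when it is done.

```bash
mkdir -p pics; cat > h.py <<'E'
from station import *
import numpy as np, cv2
def save(n,f,im=None):
    im=get_image(n) if im is None else im
    cv2.imwrite('pics/'+f,im[:,:,::-1]); return im
def ray(cam,u,v):
    c=get_calibration(cam); R=np.array(c['R']);t=np.array(c['t']).ravel()
    d=R.T@np.array([(u-c['cx'])/c['fx'],(v-c['cy'])/c['fy'],1]); return -R.T@t,d
def atz(cam,u,v,z):
    o,d=ray(cam,u,v); return o+d*(z-o[2])/d[2]
def proj(cam,X):
    c=get_calibration(cam); p=np.array(c['R'])@X+np.array(c['t']).ravel(); return np.array([c['cx']+c['fx']*p[0]/p[2],c['cy']+c['fy']*p[1]/p[2]])
E
python3 - <<'E'
from h import *
o=get_obs();print(o)
for n in('side','top'):
    save(n,n+'0.png'); print(n,ray(n,320,240))
    for k in ['base','turret','plunger','jar','tall_bottle','flask','round_bottle','reader','rest_seat','reagent','specimen','mug','canister']:
        try:
            r=spot_in(k,n)
            print(k,[(round(x['score'],2),np.round(x['extent']).tolist()) for x in r[:2]])
        except Exception as e: print(k,e)
E
```

```text
{'t': 0.0, 'joint_pos': array([ 6.55353358e+01,  1.24774092e+01,  9.25266508e+01,  1.03490125e-03,
        7.51312353e+01, -6.42822071e+00]), 'qvel': array([-0.16260558,  0.01927593,  0.00319252,  0.06435667,  0.08442469,
       -0.02247162]), 'effort': array([ 2.38341643e-03, -3.96826959e+01, -3.03857982e+01, -4.79408504e-05,
        9.50135960e-03, -2.42112105e-05]), 'tcp_pos': array([193.15308932, 593.57048375, 229.97786291]), 'ee_rot': array([-1.79865667e+02, -1.61407685e-02,  1.61963271e+02]), 'wrist_force': array([-0.1410362 ,  0.47298509, -0.85665219]), 'moment': array([-0.00883083, -0.0074414 ,  0.01759189]), 'grip_force': 0.0, 'grip_width': 85.65789080627981}
side (array([ 450.14458644, -817.89701565,  844.84492465]), array([ 0.06770001,  0.76910535, -0.63580611]))
base [(0.65, [312.0, 249.0, 118.0, 124.0])]
turret [(0.69, [341.0, 241.0, 24.0, 38.0]), (0.66, [311.0, 238.0, 82.0, 101.0])]
plunger [(0.69, [292.0, 194.0, 12.0, 16.0])]
jar [(0.74, [342.0, 239.0, 23.0, 40.0])]
tall_bottle [(0.45, [257.0, 315.0, 22.0, 46.0])]
flask [(0.62, [283.0, 235.0, 15.0, 46.0]), (0.54, [293.
[... 479 characters left out ...]
([ 0.08428471,  0.01945063, -0.99637147]))
base [(0.96, [295.0, 250.0, 146.0, 145.0])]
turret [(0.78, [285.0, 249.0, 128.0, 107.0])]
plunger [(0.84, [232.0, 268.0, 18.0, 16.0])]
jar [(0.72, [299.0, 210.0, 30.0, 32.0])]
tall_bottle [(0.95, [262.0, 224.0, 26.0, 28.0])]
flask [(0.56, [290.0, 284.0, 32.0, 28.0])]
round_bottle [(0.6, [324.0, 269.0, 28.0, 29.0])]
reader [(0.77, [502.0, 230.0, 38.0, 78.0])]
rest_seat [(0.65, [496.0, 234.0, 62.0, 98.0])]
reagent [(0.83, [391.0, 160.0, 30.0, 32.0]), (0.51, [503.0, 230.0, 40.0, 81.0])]
specimen [(0.72, [399.0, 321.0, 33.0, 26.0])]
mug [(0.81, [135.0, 348.0, 66.0, 43.0]), (0.67, [139.0, 245.0, 75.0, 50.0])]
canister [(0.73, [136.0, 246.0, 74.0, 53.0])]
```

View pics/top0.png

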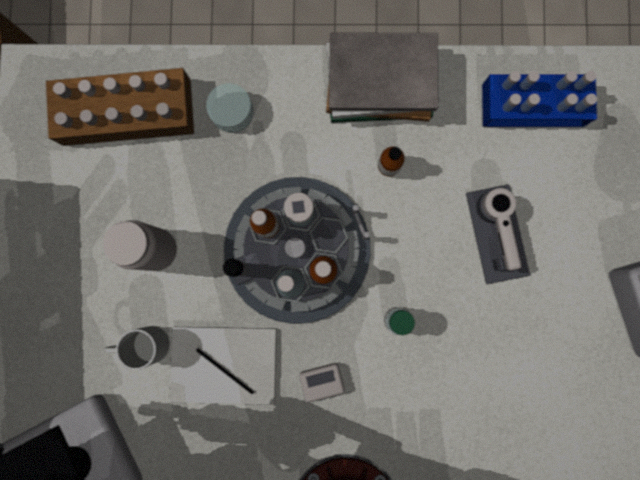

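View pics/side0.png

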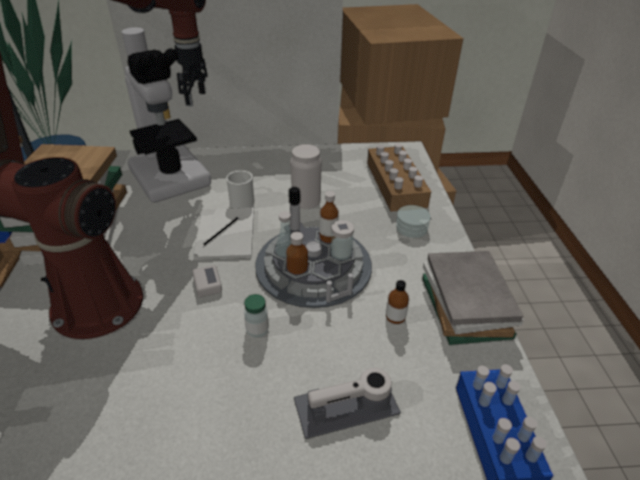

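Top view: the carousel is centred at about (297,250), the bay posts are to the right near (375,235), and the plunger is at (232,267). The jar with the grey tag is at (298,208), next to the bay, so the head turns clockwise 60°. The reader is at (502,230) with its head toward +x. The side view agrees. Next I compute positions and take a wrist view.

```bash
python3 - <<'E'
from h import *
def c(cam,k,z,i=0):
    r=spot_in(k,cam)
    e=r[i]['extent']; return atz(cam,e[0],e[1],z)[:2]
get_image('top')
A=c('top','base',6); P=c('top','plunger',165); J=c('top','jar',125)
R=c('top','rest_seat',20)
reg=regions_of('reader','top')[0]['region']; ys,xs=np.nonzero(reg)
W=np.array([atz('top',u,v,60)[:2] for u,v in zip(xs,ys)])
m=W.mean(0); w,V=np.linalg.eigh(np.cov((W-m).T)); ax=V[:,1]*np.sign(V[0,1]); s=(W-m)@ax
print('reader',m,ax,np.degrees(np.arctan2(ax[1],ax[0])),s.min(),s.max(),m+ax*(s.min()+s.max())/2)
f=lambda v:(np.hypot(*v).round(1),np.degrees(np.arctan2(v[1],v[0])).round(1))
print('axis',A,'plunger',P,f(P-A),'jar',J,f(J-A),'rest',R)
for k,z in(('tall_bottle',180),('flask',155),('round_bottle',143)): print(k,f(c('top',k,z)-A))
for u,v in((357,208),(372,240),(376,215),(370,262)): print(u,v,f(atz('top',u,v,72)[:2]-A))
# look with the wrist camera
m=get_calibration('wrist'); print(m)
for p in ([A[0],A[1],420],[P[0],P[1],330]):
    for yaw in range(-180,180,45):
        q=solve_ik(p,[180,0,yaw]); print(yaw,None if q is None else np.round(q))
E
python3 - <<'E'
import cv2
im=cv2.imread('pics/top0.png')[165:335,215:405]; cv2.imwrite('pics/crop.png',cv2.resize(im,None,fx=3.5,fy=3.5,interpolation=cv2.INTER_CUBIC))
E
```

```text
reader [ 569.27677374 -291.95616709] [0.97701697 0.21316155] 12.307691817113021 -90.36989136525175 68.06559535479371 [ 558.38093592 -294.33337624]
axis [514.41587488 107.75876262] plunger [475.22554493 207.44133359] (np.float64(107.1), np.float64(111.5)) jar [579.6418572   97.14417476] (np.float64(66.1), np.float64(-9.2)) rest [ 552.17370767 -294.30509273]
tall_bottle (np.float64(56.4), np.float64(52.0))
flask (np.float64(70.7), np.float64(-178.5))Traceback (most recent call last):
  File "<stdin>", line 14, in <module>
  File "<stdin>", line 4, in c
IndexError: list index out of range
```

View pics/crop.png

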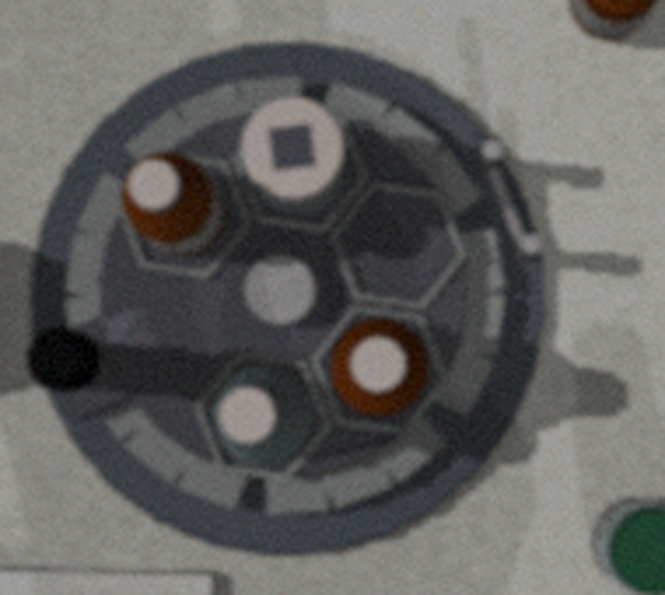

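The crop confirms it: tagged jar at (292,148), empty bay pocket at (400,245) facing the posts at (492,150) and (528,243), knob at (65,358). Now the wrist camera for refinement.

```bash
python3 - <<'E'
from h import *
m=get_calibration('wrist'); print({k:np.round(v,2).tolist() for k,v in m.items()})
A=[514,108]
for p in ([500,150,430],[474,208,300],[585,196,300],[560,-294,150]):
    print(p)
    for yaw in range(-180,180,30):
        q=solve_ik(p,[180,0,yaw]); print(yaw,None if q is None else np.round(q).tolist())
E
```

```text
{'fx': 385.31, 'fy': 385.31, 'cx': 323.04, 'cy': 238.16, 'mount': [[-0.0, -0.95, -0.31, 80.39], [1.0, -0.0, 0.0, 0.02], [-0.0, -0.31, 0.95, -142.72], [0.0, 0.0, 0.0, 1.0]]}
[500, 150, 430]
-180 [9.0, -6.0, 90.0, 0.0, 95.0, -81.0]
-150 [9.0, -6.0, 90.0, 0.0, 95.0, -111.0]
-120 [9.0, -6.0, 90.0, 0.0, 95.0, -141.0]
-90 None
-60 None
-30 [9.0, -6.0, 90.0, -0.0, 95.0, 129.0]
0 [9.0, -6.0, 90.0, -0.0, 95.0, 99.0]
30 [9.0, -6.0, 90.0, -0.0, 95.0, 69.0]
60 [9.0, -6.0, 90.0, -0.0, 95.0, 39.0]
90 [9.0, -6.0, 90.0, -0.0, 95.0, 9.0]
120 [9.0, -6.0, 90.0, 0.0, 95.0, -21.0]
150 [9.0, -6.0, 90.0, 0.0, 95.0, -51.0]
[474, 208, 300]
-180 [16.0, -4.0, 102.0, 0.0, 81.0, -74.0]
-150 [16.0, -4.0, 102.0, 0.0, 81.0, -104.0]
-120 [16.0, -4.0, 102.0, 0.0, 81.0, -134.0]
-90 None
-60 None
-30 [16.0, -4.0, 102.0, -0.0, 81.0, 136.0]
0 [16.0, -4.0, 102.0, -0.0, 81.0, 106.0]
30 [16.0, -4.0, 102.0, -0.0, 81.0, 76.0]
60 [16.0, -4.0, 102.0, -0.0, 81.0, 46.0]
90 [16.0, -4.0, 102.0, -0.0, 81.0, 16.0]
120 [16.0, -4.0, 102.0, 0.0, 81.0, -14.0]
150 [16.0, -4.0, 102.0, 0.0, 81.0, -44.0]
[585, 196, 300]
-180 [12.0, 9.0, 89.0
[... 154 characters left out ...]
, 132.0]
0 [12.0, 9.0, 89.0, -0.0, 82.0, 102.0]
30 [12.0, 9.0, 89.0, -0.0, 82.0, 72.0]
60 [12.0, 9.0, 89.0, -0.0, 82.0, 42.0]
90 [12.0, 9.0, 89.0, -0.0, 82.0, 12.0]
120 [12.0, 9.0, 89.0, 0.0, 82.0, -18.0]
150 [12.0, 9.0, 89.0, 0.0, 82.0, -48.0]
[560, -294, 150]
-180 [-34.0, 18.0, 95.0, 0.0, 67.0, -124.0]
-150 None
-120 None
-90 [-34.0, 18.0, 95.0, -0.0, 67.0, 146.0]
-60 [-34.0, 18.0, 95.0, -0.0, 67.0, 116.0]
-30 [-34.0, 18.0, 95.0, -0.0, 67.0, 86.0]
0 [-34.0, 18.0, 95.0, -0.0, 67.0, 56.0]
30 [-34.0, 18.0, 95.0, -0.0, 67.0, 26.0]
60 [-34.0, 18.0, 95.0, -0.0, 67.0, -4.0]
90 [-34.0, 18.0, 95.0, 0.0, 67.0, -34.0]
120 [-34.0, 18.0, 95.0, 0.0, 67.0, -64.0]
150 [-34.0, 18.0, 95.0, 0.0, 67.0, -94.0]
```

```bash
cat >> h.py <<'E'
from scipy.spatial.transform import Rotation as Ro
def wpose():
    o=get_obs(); T=np.eye(4); T[:3,:3]=Ro.from_euler('xyz',o['ee_rot'],degrees=True).as_matrix(); T[:3,3]=o['tcp_pos']
    return T@np.array(get_calibration('wrist')['mount'])
def wray(M,u,v):
    c=get_calibration('wrist'); return M[:3,3],M[:3,:3]@np.array([(u-c['cx'])/c['fx'],(v-c['cy'])/c['fy'],1])
def wz(M,u,v,z):
    o,d=wray(M,u,v); return (o+d*(z-o[2])/d[2])[:2]
def wproj(M,X):
    c=get_calibration('wrist'); p=M[:3,:3].T@(np.asarray(X)-M[:3,3]); return np.array([c['cx']+c['fx']*p[0]/p[2],c['cy']+c['fy']*p[1]/p[2]])
def shot(f,items):
    M=wpose(); save('wrist',f)
    out={}
    for k,z in items:
        r=spot_in(k,'wrist')
        out[k]=[(round(x['score'],2),np.round(x['extent']).tolist(),np.round(wz(M,x['extent'][0],x['extent'][1],z),1).tolist()) for x in r[:2]]
        print(k,out[k])
    return M,out
E
python3 - <<'E'
from h import *
goto([450,95,400],[180,0,-158.5]); wait(.3)
M,o=shot('w1.png',[('plunger',150),('jar',125),('tall_bottle',160)])
r=regions_of('base','wrist')[0]; ys,xs=np.nonzero(r['region'])
W=np.array([wz(M,u,v,12) for u,v in zip(xs,ys)]).astype(np.float32); print('base',cv2.minEnclosingCircle(W))
np.save('M1.npy',M)
goto([474,208,300],[180,0,-158.5]); wait(.3)
M,o=shot('w2.png',[('plunger',160),('jar',125),('tall_bottle',170)]); np.save('M2.npy',M)
print(get_obs()['t'])
E
```

```text
plunger [(0.56, [413.0, 250.0, 35.0, 35.0], [472.5, 208.8]), (0.19, [145.0, 292.0, 61.0, 53.0], [628.1, -49.4])]
jar [(0.75, [286.0, 284.0, 49.0, 65.0], [572.3, 96.2])]
tall_bottle [(0.67, [344.0, 289.0, 39.0, 77.0], [538.3, 154.7]), (0.46, [16.0, 142.0, 27.0, 134.0], [510.0, -200.1])]Traceback (most recent call last):
  File "<stdin>", line 5, in <module>
  File "h.py", line 20, in wz
    o,d=wray(M,u,v); return (o+d*(z-o[2])/d[2])[:2]
        ~~~~^^^^^^^
  File "h.py", line 18, in wray
    c=get_calibration('wrist'); return M[:3,3],M[:3,:3]@np.array([(u-c['cx'])/c['fx'],(v-c['cy'])/c['fy'],1])
ValueError: time passes only in moves, steps and waits
```

View pics/w1.png

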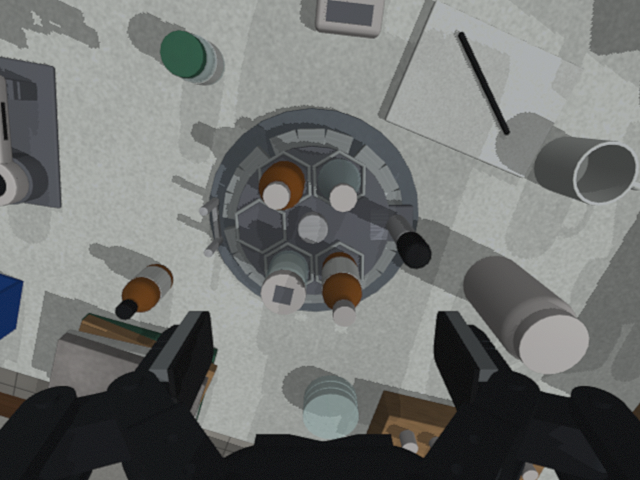

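w1 shows the hub at (313,229), knob top at (413,250), tag at (283,296) and the posts at (208,212) and (210,250). The fingers are at the bottom of the frame.

```bash
sed -i "s/^import numpy/import functools\nget_calibration=functools.lru_cache(None)(get_calibration)\nimport numpy/" h.py
python3 - <<'E'
from h import *
M=wpose(); print('hub',wz(M,313,229,65),'knobtop',wz(M,415,250,166),'tag',wz(M,283,296,130),'posts',wz(M,208,208,72),wz(M,209,247,72))
r=regions_of('base','wrist')[0]; ys,xs=np.nonzero(r['region'])
W=np.array([wz(M,u,v,12) for u,v in zip(xs,ys)]).astype(np.float32); print('base',cv2.minEnclosingCircle(W),(W.max(0)+W.min(0))/2,np.ptp(W,axis=0))
goto([465,203,300],[180,0,-158.5]); wait(.3)
M,o=shot('w2.png',[('plunger',160),('jar',125),('tall_bottle',170)]); np.save('M2.npy',M)
print(get_obs()['t'])
E
```

```text
hub [514.76828124 106.55382513] knobtop [467.73473931 204.80937475] tag [586.33050862  97.64758035] posts [535.24199902 -26.43213892] [584.82057172 -10.74645947]
base ((532.0448608398438, 119.24937438964844), 171.46878051757812) [512.9192  119.75361] [294.3502 338.7772]
plunger [(0.85, [327.0, 229.0, 39.0, 49.0], [470.5, 207.5])]
jar [(0.65, [179.0, 274.0, 83.0, 79.0], [568.8, 103.2])]
tall_bottle [(0.62, [248.0, 284.0, 62.0, 97.0], [532.1, 165.5])]
5.6917
```

View pics/w2.png

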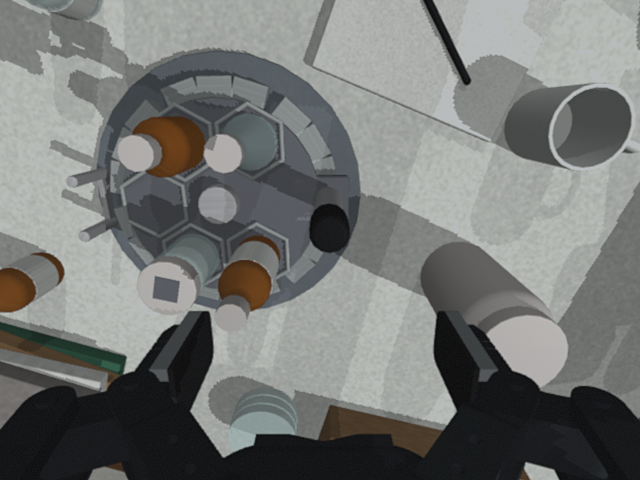

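w2: knob top at about (329,232), hub at (217,205), post tops at (72,182) and (85,236).

```bash
python3 - <<'E'
from h import *
M=np.load('M2.npy')
A=wz(M,217,205,65);K=wz(M,329,232,168);K2=wz(M,327,229,148)
f=lambda v:(np.hypot(*v).round(1),np.degrees(np.arctan2(v[1],v[0])).round(1))
p1,p2=wz(M,72,182,72),wz(M,85,236,72)
print(A,K,K2,f(K-A),f(K2-A),p1,p2,f((p1+p2)/2-A),f(p2-p1), 'tag',f(wz(M,166,289,130)-A))
for a in (110,111.5,113): 
  Q=A+112*np.array([np.cos(np.radians(a)),np.sin(np.radians(a))]); print(a,Q,wproj(M,[*Q,168]),wproj(M,[*Q,126]))
At=atz('top',215+280/3.5,165+290/3.5,65)[:2]; Kt=atz('top',215+65/3.5,165+357/3.5,168)[:2];print('top',At,Kt,f(Kt-At))
print('posts top',[atz('top',215+u/3.5,165+v/3.5,72)[:2] for u,v in((492,148),(529,243))])
# dark blob
im=cv2.imread('pics/w2.png'); g=(im.max(2)<38).astype(np.uint8); g[:190]=0;g[265:]=0
n,l,s,c=cv2.connectedComponentsWithStats(g); print([ (x.tolist(),y.round(1).tolist()) for x,y in zip(s,c) if x[4]>300])
E
```

```text
[514.30675238 106.29719573] [470.03427788 208.69482553] [474.0212774  208.84671243] (np.float64(111.6), np.float64(113.4)) (np.float64(110.2), np.float64(111.4)) [541.35324517 -30.13643609] [592.04484155  -8.28185941] (np.float64(136.0), np.float64(-67.3)) (np.float64(55.2), np.float64(23.3)) tag (np.float64(70.6), np.float64(-7.6))
110 [476.00049632 211.54276926] [329.58875172 240.31331607] [328.84109442 224.65144181]
111.5 [473.25861498 210.50396334] [329.65191779 236.63162667] [328.89455063 221.36991911]
113 [470.54486599 209.39373931] [329.61339552 232.92661936] [328.85856185 218.07014951]
top [515.29856956 106.15980711] [473.58809962 205.33074847] (np.float64(107.6), np.float64(112.8))
posts top [array([594.25892094,  -9.27529984]), array([542.22435773, -29.88275971])]
[([0, 0, 640, 480, 305662], [319.5, 239.6]), ([310, 204, 39, 48, 1538], [328.9, 227.8])]
```

```bash
cat >> h.py <<'E'
A=np.array([514.6,106.3])
def K(a,r=112): return A+r*np.array([np.cos(np.radians(a)),np.sin(np.radians(a))])
def att(a): return [180,0,(a+90+180)%360-180]
E
python3 - <<'E'
from h import *
print(grasp_offset)
g=grasp_offset
grip(66,40)
k=K(112.5); goto([*k,230],att(112.5)); move_l([*k,148-g],speed=120)
f0=get_obs()['wrist_force']
grip(20,40); o=get_obs(); print(o['t'],o['grip_width'],o['grip_force'],f0,o['wrist_force'],o['moment'])
move_l([*k,148-g+8],speed=40);wait(.1);o=get_obs();print(o['wrist_force'],o['tcp_pos'])
move_l([*k,148-g+21],speed=40);wait(.15);o=get_obs();print(o['wrist_force'],o['grip_width'],o['tcp_pos'],o['t'])
E
```

```text
18.700000000000003
7.8 31.05088634803691 39.584752433001995 [ 0.32776112 -0.15104509  0.14278756] [0.70624997 0.33217053 3.17256965] [-0.1125292  -0.01117191  0.00586197]
[ 2.30738879 -2.51623504 -6.94046134] [471.13987207 209.24713445 136.4545316 ]
[ 1.90529246 -4.53192947 -8.43263789] 30.740299684937188 [471.46599706 209.43880665 149.95553406] 8.875
```

```bash
python3 - <<'E'
from h import *
z=148-grasp_offset+21
for i in range(1,7):
    a=112.5-10*i; move_l([*K(a),z],att(a),speed=60)
    o=get_obs(); print(np.round(o['wrist_force'],1),np.round(o['tcp_pos'],1))
wait(.2); o=get_obs();print(o['t'],o['wrist_force'],o['grip_width'])
a=52.5
for dz in(14,8,4):
    move_l([*K(a),z-21+dz],speed=40);wait(.15);o=get_obs();print(dz,np.round(o['wrist_force'],1),np.round(o['tcp_pos'],1),o['grip_width'])
    if o['wrist_force'][2]>3: break
print(o['t'])
E
```

```text
[-0.1 -4.7 -8.5] [489.9 215.4 149.9]
[-0.6 -5.2 -7.7] [508.9 218.  149.9]
[ 0.  -3.6 -8.3] [528.4 217.4 150. ]
[-0.6 -2.6 -9.3] [547.6 213.3 150.1]
[-0.7 -1.9 -8.8] [565.8 205.9 150.2]
[-1.3 -1.8 -7.3] [582.4 195.6 150.2]
11.925 [-0.55276601 -0.32739881 -8.50666041] 31.118746231297255
14 [-1.5 -1.5 -7.4] [582.8 195.2 143.5] 30.905299126825653
8 [-1.6 -1.4 -6.4] [582.8 195.2 137.4] 30.624924766544368
4 [-1.8 -2.  -4.7] [582.9 195.2 133.4] 30.573240322148795
13.25
```

```bash
python3 - <<'E'
from h import *
z=148-grasp_offset
move_l([*K(52.5),z+2],speed=30)
grip(66); wait(.3); print(get_obs()['wrist_force'])
move_l([*K(52.5),300],speed=250)
M,o=shot('w3.png',[('plunger',148),('jar',130)]); np.save('M3.npy',M)
print('pred',wproj(M,[*K(52.5),168]),wproj(M,[*K(52.5),168+15]),wproj(M,[*K(-67.5,70),130]))
goto([557,-294,230],[180,0,12]); wait(.3)
M,o=shot('w4.png',[('reader',60),('rest_seat',40)]); np.save('M4.npy',M)
r=regions_of('reader','wrist')
if r:
    ys,xs=np.nonzero(r[0]['region']); W=np.array([wz(M,u,v,64) for u,v in zip(xs,ys)])
    m=W.mean(0); w,V=np.linalg.eigh(np.cov((W-m).T)); ax=V[:,1]*np.sign(V[0,1]); s=(W-m)@ax
    print(m,np.degrees(np.arctan2(ax[1],ax[0])),m+ax*s.min(),m+ax*s.max())
print(get_obs()['t'])
a=cv2.imread('pics/w3.png');b=cv2.imread('pics/w4.png')
cv2.imwrite('pics/w34.png',cv2.resize(np.hstack([a,b]),(800,300)))
E
```

```text
[ 0.68698413 -0.13654479  0.28682281]
plunger [(0.57, [325.0, 219.0, 41.0, 49.0], [582.7, 195.9])]
jar [(0.84, [173.0, 266.0, 87.0, 84.0], [539.3, 62.1]), (0.59, [227.0, 181.0, 265.0, 283.0], [513.1, 149.6])]
pred [324.45171068 227.17553039] [324.48916635 233.24088037] [157.65784963 280.9199744 ]
reader [(0.76, [328.0, 206.0, 72.0, 185.0], [563.7, -296.2])]
rest_seat [(0.59, [329.0, 199.0, 97.0, 190.0], [565.2, -296.8])]
[ 575.56202082 -295.08154419] 12.281498155972965 [ 482.00174372 -315.44933722] [ 635.20296203 -282.09788933]
17.5083
```

View pics/w3.png

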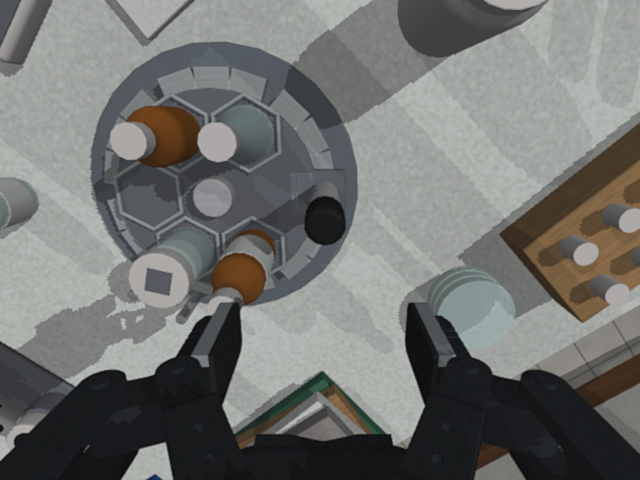

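View pics/w4.png

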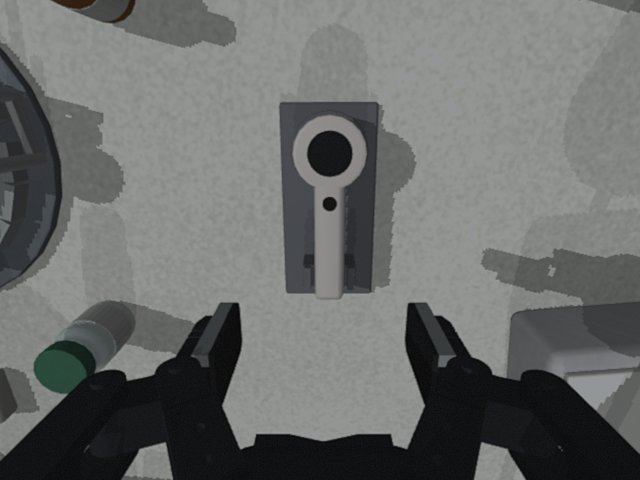

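w3: the knob is at (325,219), seen at home height, and the tag is at (158,282), on the predicted bay spot. w4: reader head ring at (330,153), tail end at (328,296).

```bash
python3 - <<'E'
from h import *
M=np.load('M4.npy'); H=wz(M,330,153,64);T=wz(M,328.5,297,64); d=H-T
th=np.arctan2(d[1],d[0]); u=d/np.hypot(*d); print(H,T,np.hypot(*d),np.degrees(th))
th=np.degrees(th); O=(H-65*u+T+65*u)/2; print('O',O)
g=grasp_offset; np.save('reader.npy',[*O,th])
grip(64,40)
goto([*O,130],[180,0,th]); move_l([*O,52-g],speed=100); 
f0=get_obs()['wrist_force']; grip(15,40); o=get_obs(); print(o['grip_width'],f0,o['wrist_force'])
move_l([*O,52-g+40],speed=60); wait(.2); o=get_obs(); print(o['t'],o['grip_width'],o['wrist_force'],o['moment'],o['tcp_pos'])
move_l([*O,240],speed=150)
E
```

```text
[ 606.71747499 -288.58090134] [ 483.77559463 -314.12926259] 125.56840649250776 11.739463144201652
O [ 545.24653481 -301.35508196]
25.440259437293914 [ 0.04116838 -0.37469757  0.23640666] [0.63765554 0.13460576 2.33995917]
20.7667 25.646793168867475 [ 0.43017902  0.55800387 -2.13110799] [0.04066054 0.02803335 0.00114325] [ 544.79617276 -301.07500227   72.61523509]
```

```bash
python3 - <<'E'
from h import *
x,y,th=np.load('reader.npy'); u=np.array([np.cos(np.radians(th)),np.sin(np.radians(th))])
B=K(-67.5,70); P=B-65*u; g=grasp_offset
move_l([*P,250],[180,0,th],speed=180)
move_l([*P,163.5],speed=70); wait(.3)
im=save('side','s1.png'); top=save('top','t1.png'); print(get_obs()['t'],get_obs()['tcp_pos'],get_obs()['grip_width'])
a=cv2.resize(im[150:330,220:420],None,fx=2.2,fy=2.2,interpolation=2)[:,:,::-1];b=cv2.resize(top[150:330,200:380],None,fx=2.2,fy=2.2,interpolation=2)[:,:,::-1]
cv2.imwrite('pics/hold.png',cv2.resize(np.hstack([a,b]),(792,375)))
E
```

```text
25.825 [477.80516823  28.38363352 163.60943623] 25.22500244398501
```

View pics/hold.png

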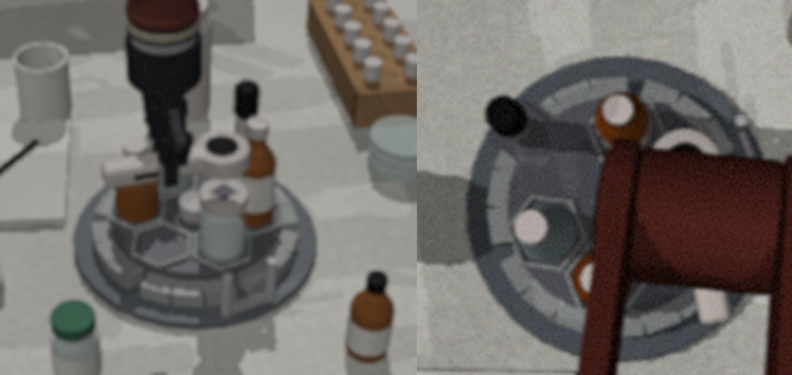

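The reader head is over the jar with a clear gap: ring at (222,148), tag at (223,191) in the crop. I check the numbers, hold, then return it.

```bash
python3 - <<'E'
from h import *
print('ring',atz('side',326.5,221,194)[:2],'tag',atz('side',327,241.7,130)[:2],'B',K(-67.5,70))
wait(2.2)
x,y,th=np.load('reader.npy'); o=get_obs(); print(o['t'],o['grip_width'])
g=grasp_offset; P=o['tcp_pos'][:2]
move_l([*P,250],speed=120)
move_l([x,y,240],[180,0,th],speed=180)
move_l([x,y,60],speed=120); wait(.2)
for z in (42,38,36,35,34,33.3):
    move_l([x,y,z],speed=25); wait(.1); o=get_obs(); print(z,np.round(o['wrist_force'],1),o['tcp_pos'][2].round(1))
    if o['wrist_force'][2]>0.5: break
print(o['t'])
E
```

```text
ring [538.83256743  34.33417217] tag [541.86385279  39.71297928] B [541.38784027  41.62843272]
28.025 25.78076596821958
42 [-0.4  0.2 -1.5] 42.3
38 [ 0.3 -0.8 -1.8] 37.9
36 [-0.5 -0.  -1.6] 36.0
35 [-0.5  0.6 -2.5] 35.0
34 [ 0.4 -0.8 -1.1] 34.2
33.3 [-2.7  1.5  5.2] 34.1
35.55
```

```bash
python3 - <<'E'
from h import *
x,y,th=np.load('reader.npy')
grip(64); wait(.2); print(get_obs()['wrist_force'])
move_l([x,y,130],speed=80); 
goto([557,-294,230],[180,0,12]); wait(.3); M=wpose(); a=save('wrist','w5.png')
goto([450,-150,350],[180,0,12]); wait(.2); b=save('side','s2.png'); print(get_obs()['t'])
cv2.imwrite('pics/end.png',np.hstack([cv2.resize(a[80:320,200:460],(390,360)),cv2.resize(b[140:340,220:440],(396,360))])[:,:,::-1])
c0=cv2.imread('pics/w4.png')[80:320,250:420].astype(int);c1=a[80:320,250:420,::-1].astype(int)
print('diff',np.abs(c0-c1).mean())
E
```

```text
[0.58846246 0.60388725 0.15220718]
39.5167
diff 5.384109477124183
```

View pics/end.png

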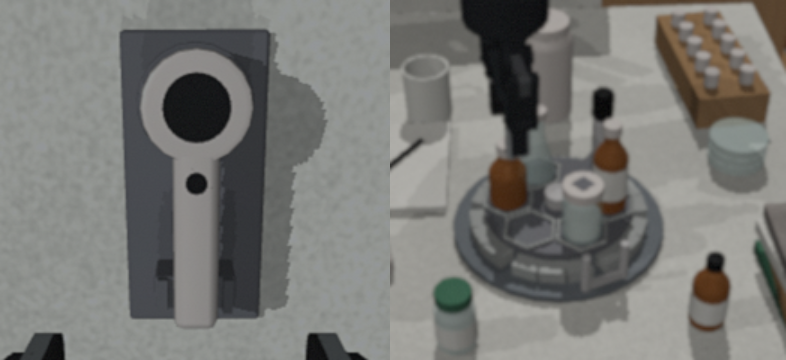

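The reader lies on its rest as before: ring at (196,107), tail between the lips. The jar is at the bay at (583,200), and all the vessels are standing. Handing in.

```bash
python3 -c "
from h import *
print(sign_off())"
```

```text
the job is handed in; nothing more can be done
None
```

I handed the job in at about 40 s: the jar is at the reading bay with the plunger home, I held the reader about 4 cm above its lid for over 2 s without seeing it touch, and it lies back on its rest; `sign_off` returned no verdict.

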